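# Hold the loupe in focus over the chip

## Robot

A 7-joint arm with a two-finger parallel gripper is mounted at the origin on the work surface. World frame = base frame: x ahead of the robot, y to its left, z up, the work surface at z = 0. Lengths are in m, angles in degrees, forces in N, time in s.
With the tool pointing down it reaches from about 0.425 to 0.875 m from the base axis. Payload 8.4 kg.
Tool frame: the origin (TCP) lies where the fingers leave the gripper's body, on its centre line; the fingertips stand 70 mm ahead of it and the grasp point (between the pads) lies pinch_z ahead of it (pinch_z is the distance from the TCP to the grasp point, in m); z points along the fingers, y is the line along which they close (so a half turn about z gives the same grasp; the last joint's range is limited). The gripper opens to 87 mm and grips with 3 to 60 N. Pads are 19 mm wide; open, the fingers measure 117 mm over their backs; the gripper's body (75 mm by 190 mm) begins 51 mm behind the grasp point.
Start: joints at [71.207, 19.091, 2.286, 83.961, -0.768, 76.965, -3.352], TCP at [0.147, -0.633, 0.292] pointing down, gripper open.
Joint ranges: [-147.57, 147.57], [-21.85, 119.76], [-74.77, 79.35], [14.55, 137.4], [-85.83, 265.84], [4.83, 119.75], [-152.11, 152.11]. Speed limits (degrees/s): [127.2, 127.2, 159.86, 159.86, 180, 180, 180].

## Interface

Orientations are given as a 3x3 rotation matrix whose columns are the frame's x, y, z axes.
In Python, from station import * gives the robot as it stands.
- The arm moves only by the shell command python3 -m creep 'ROWS' [FORCE]. ROWS is a JSON object of lists of equal length, an entry for each row: "xyz": the shift along the tool's x, y, z in cm, a list of three; "delta_rot": the turn, a rotation vector about the tool's x, y, z in degrees, a list of three; "fingers": the closure in counts, from 0 (fully open) to 255 (shut). A call has 1 to 10 rows; each row is the pose to reach, as a shift and turn from the pose commanded when the call began, along the tool's axes at that moment; what a row does not reach only later rows make up. A row lasts 1/10 s, in which the tool goes at most 50 mm and 8.59 degrees, less where a joint would pass 70% of its speed; a pose out of reach is approached as far as the arm can. A call with a gripper value outside its range is refused whole. The fingers move at their own pace and stop on an object; FORCE is the grip in N (left out, the last holds). Time passes only in rows, so rows that repeat a pose let the fingers close. It gives the time, the measured TCP pose, the force, the opening and the grip force at its end, in the units of the state.
- get_state(): the state, without advancing time (a new reading comes with each control period).
- snapshot(name): name is "side" or "top" or "wrist"; returns (picture, depth): 384x512x3 uint8, blue, green, red; 384x512 float32, m along the optical axis (not along the pixel's ray), 0 where there is no reading.
- camera_model(name): a dict with "mtx" (3x3 intrinsics, pixels), "origin" and "attitude" of the camera in the world. Camera axes: x right, y down, z forward; pixel columns grow to the right and rows downward; lengths in m; the calibration is good to about 2 mm. A picture is of the moment at which its call begins: read the wrist's pose just before it. camera_model takes no time and is no camera call; for the wrist camera it gives the pose at the moment of the call.
- hand_in(): hands the job in; it is judged then, once.
Trained networks look in the newest picture that a camera, given by its name, has taken for a name from the list of things; names that differ only in an ending like _2 or _b are one class to them, and where a whole thing is asked for, a point or a joint stands for the part that bears it (a point fixed in the world has none). Each returns a list of dicts, best first, with "score" (0 to 1); they miss things now and then, are a little off and sometimes report something else, mostly with a low value. They report only what shows in the picture. A call takes as long as a camera call. They do not tell look-alikes from the thing itself.
- search_frame(name, camera): "pixel" ([column, row] in pixels, amid what is visible of it).
- silhouettes(name, camera): "mask" (384x512 bool, what is visible of it) and "pixel" ([column, row] in pixels, amid what is visible of it).
- pinpoint(name, camera): "pixel" ([column, row] in pixels: a listed point, or the origin of a listed thing).
The state is a dict: "t": time; "joint_pos": joint angles; "qd": joint speeds; "effort": joint torques, N m; "eef_pos": TCP position; "eef_rot": TCP orientation; "force": force on the tool from outside, world axes, zero at the start; "wrist_torque": the same for the moment, N m; "grip_width": finger opening in m; "grasp_force": force on a finger pad.
Only numpy, scipy, OpenCV 4.12 (cv2) and the standard library are available. Lean on these libraries where they do the work, as an engineer would, in place of code of your own. Each camera call takes 0.05 s, during which the arm holds its last target. There are 200 camera calls.

## Task

Take the loupe from its rest and hold it still over the circuit board for a couple of seconds to inspect the square chip: lens centred above the chip, level, and at the focal height shown by the flat top of the focus pin beside the board. Do not touch the board, its holder or the pin with the loupe, do not shift the pin, and leave the other things on the bench where they are. Finish while still holding the loupe there: it is not put down.

Things in the scene. Friction and masses are not known exactly. Their poses are not given: they have to be found in the camera images.
- loupe_grip (a point): Where to grip: centre of the loupe's black bar handle (106 mm long, 14 wide, 12 high), pinched across its width. x runs along the handle to the lens, z up. Lens centre: 80 mm along +x, same height. Starts 36 mm above the bench; from +50 to -35 mm in x only the rest's 4 mm base is below. About 90 g, balancing some 17 mm towards the lens. Loose: lift straight up.
- loupe_lens (a point): Centre of the loupe's lens, at mid thickness: clear glass in a steel rim of 60 mm outer diameter, 8 mm thick. Same axes as loupe_grip; z is the lens axis (up at the start).
- loupe: The whole loupe (reading lens with a straight handle). Origin below the middle of the handle, on its underside; x towards the lens, z up.
- rest: Fixed grey plastic loupe rest. Origin on the bench below the starting loupe_grip; x towards the lens. Base 190 x 60 mm (x -65 to +125), 4 mm thick; pad 50 x 50 mm, 32 mm high, under the lens (centre x = +82 mm); block 14 mm long, 34 wide, 37 high under the handle's end (centre x = -46 mm) with a notch 21 mm wide, 7 deep.
- holder: Fixed circuit-board holder with board and focus pin. Origin on the bench, z up. Aluminium base x -80 to +90, y -55 to +55 mm, 8 thick; dark jaws 30 mm high along both long sides of a green board 104 x 80 mm, top at 25 mm; cans on it reach 37 mm. Pin post at x = +78, y = +30 mm: a loupe whose handle trails towards the holder's -x clears it.
- chip (a point): Centre of the top of the square black chip (18 x 18 mm, the only square one, leads on all four sides; the other two chips are oblong, 26 x 8 mm), 28 mm above the bench, at x = +12, y = -10 mm in the holder's frame. Same axes as the holder.
- pin_top (a point): Centre of the flat steel top (16 mm disc) of the telescoping focus pin, 77 mm from the chip seen from above. Its height is the focal height: the lens centre belongs level with it. 85 to 135 mm above the bench, different every time. Its dark 18 mm post with a 22 mm aluminium collar ends at 74 mm. Stiff, but about 6 N shifts it.
- pin (a joint): How far the focus pin is drawn out, m: 0 has its top 85 mm above the bench, 0.05 has it 135 mm above.
- meter: Bystander: yellow multimeter lying face up, 140 x 75 x 34 mm. Origin at the centre of its underside.
- spool: Bystander: solder spool standing on end, 54 mm across, 42 mm high. Origin at the centre of its underside.
- driver: Bystander: screwdriver lying on the bench to the left, handle towards its -x, about 200 mm long and 26 mm thick.
Mind the look-alikes: they are no part of the job. Of the things that look like the loupe, the middle-sized one is meant.

How it is judged (in metres and radians):
On the way, in this order (a step that is already met when the one before it is completed fails the run):
1. the loupe is held in the fingers, lifted clear of its rest (contact force between the fingers and loupe above 0.5 N and contact force between loupe and rest below 0.05 N and z of loupe_lens in the frame of rest above 0.045 m), for 0.1 s.
2. the loupe is held still and level over the chip at the focal height for 1.5 s (z of loupe_lens in the frame of pin_top between -0.007 and 0.007 m and horizontal distance between loupe_lens and chip below 0.012 m and angle between loupe_lens's own z axis and vertical below 0.12 rad and linear speed of loupe below 0.02 m/s and angular speed of loupe below 0.15 rad/s and contact force between the fingers and loupe above 0.5 N and contact force between loupe and holder below 0.05 N and contact force between loupe and rest below 0.05 N), for 1.5 s.
At the end, for the whole second after the job is handed in: Fingers hold the loupe, nothing else does: lens centre within 7 mm of the pin top's height and 12 mm of the chip's centre seen from above, level within 7 degrees, under 20 mm/s and 0.15 rad/s; pin within 5 mm of its start, meter, spool and screwdriver within 30 mm (all of step 2 and distance of pin_top from where it was at the start of the episode below 0.005 m and distance of each of meter, spool, driver from where it was at the start of the episode below 0.03 m); the arm keeps its last pose, push and grip.
It fails at once if the loupe knocks the board, its holder or the pin (contact force between loupe and holder above 1 N).
It fails at once if the focus pin is shifted (distance of pin_top from where it was at the start of the episode above 0.005 m).
It fails at once if a bystander is moved (distance of any of meter, spool, driver from where it was at the start of the episode above 0.03 m).
It also fails if it takes over 51 s, if anything falls off the work surface, if the arm or the gripper's body presses on something with over 40 N, if the wrist force passes 120 N, or if a joint passes its speed limit or range.

## Working session

There is one attempt and no reset: what is moved stays moved. The work goes in short steps, Python scripts to look and compute and a shell command to move; the robot and the scene stay as the last step left them, time stands still between calls to the robot, and variables do not carry over. Pictures are saved under pics/ and viewed, at most 10 in all, crops included, and the job is handed in when it is done.

```bash
mkdir -p pics; cat > h.py <<'E'
from station import *
import numpy as np, cv2
def world(cam,px,d):
    m=camera_model(cam);K=np.array(m["mtx"]);R=np.array(m["attitude"]);o=np.array(m["origin"])
    r=np.linalg.inv(K)@np.array([px[0],px[1],1.0]); return o+R@(r*d)
def at_z(cam,px,z):
    m=camera_model(cam);K=np.array(m["mtx"]);R=np.array(m["attitude"]);o=np.array(m["origin"])
    r=R@np.linalg.inv(K)@np.array([px[0],px[1],1.0]); return o+r*(z-o[2])/r[2]
E
python3 - <<'E'
from h import *
s=get_state();print({k:np.round(v,3).tolist() for k,v in s.items()})
print([k for k in dir(__import__('station')) if 'pinch' in k.lower()], globals().get('pinch_z'))
a,da=snapshot("top");b,db=snapshot("side")
np.savez("d0.npz",a=a,da=da,b=b,db=db)
cv2.imwrite("pics/top0.png",a);cv2.imwrite("pics/side0.png",b)
for c in("top","side"):
    m=camera_model(c);print(c,np.round(m["origin"],3),np.round(m["attitude"],3).tolist(),np.round(m["mtx"],1).tolist())
    for n,z in(("loupe_grip",.036),("loupe_lens",.036),("chip",.028),("pin_top",.11)):
        for r in pinpoint(n,c):print(c,n,round(r["score"],2),np.round(r["pixel"],1),np.round(at_z(c,r["pixel"],z),3))
E
```

```text
{'t': 0.0, 'joint_pos': [71.208, 19.131, 2.283, 84.012, -0.768, 76.966, -3.352], 'qd': [0.044, -0.011, 0.005, -0.008, -0.011, 0.029, 0.013], 'effort': [-0.001, -65.636, 1.334, -40.381, -0.06, 0.045, 0.0], 'eef_pos': [0.147, -0.633, 0.291], 'eef_rot': [[0.974, 0.227, -0.0], [0.227, -0.974, 0.002], [-0.0, -0.002, -1.0]], 'force': [-0.426, -0.295, -0.251], 'wrist_torque': [0.055, 0.006, -0.029], 'grasp_force': 0.0, 'grip_width': 0.087}
['pinch_z'] 0.051
top [0.486 0.059 1.283] [[0.006, -0.997, 0.083], [-1.0, -0.004, 0.021], [-0.021, -0.083, -0.996]] [[441.8, 0.0, 258.2], [0.0, 441.8, 189.5], [0.0, 0.0, 1.0]]
top loupe_grip 0.62 [356.9 208.5] [ 0.538 -0.192  0.036]
top loupe_grip 0.62 [405.5 263.7] [ 0.385 -0.324  0.036]
top loupe_grip 0.49 [399.7 183.2] [ 0.609 -0.313  0.036]
top loupe_lens 0.88 [401.7 305.9] [ 0.27  -0.311  0.036]
top loupe_lens 0.78 [412.1 197.8] [ 0.568 -0.346  0.036]
top loupe_lens 0.67 [337.9 178.7] [ 0.622 -0.139  0.036]
top chip 0.86 [224.3 198.9] [0.563 0.183 0.028]
top pin_top 0.49 [212.6 165.9] [0.647 0.207 0.11 ]
side [-0.069  0.681  1.118] [[-0.68, -0.56, 0.473], [-0.733, 0.509, -0.451], [0.012, -0.654, -0.757]] [[428.4, 0.0, 261.5], [0.0, 428.4, 194.2], [0.0, 0.0, 1.0]]
side loupe_grip 0.85 [386.9 180.1] [ 0.364 -0.328  0.036]
side loupe_grip 0.59 [324.1 169.2] [ 0.545 -0.207  0.036]
side loupe_grip 0.51 [331.2 152.1] [ 0.586 -0.291  0.036]
side loupe_lens 0.82 [405.6 200. ] [ 0.268 -0.301  0.036]
side loupe_lens 0.67 [318.3 179.6] [ 0.525 -0.154  0.036]
side loupe_lens 0.61 [342.2 154.5] [ 0.551 -0.312  0.036]
side loupe_lens 0.59 [302.4 171.6] [ 0.588 -0.141  0.036]
side chip 0.97 [236.1 226.2] [0.569 0.181 0.028]
side pin_top 0.48 [215.2 202.6] [0.632 0.208 0.11 ]
```

```bash
python3 - <<'E'
from h import *
d=np.load("d0.npz");a=d["a"]
cv2.imwrite("pics/top0b.png",cv2.resize(a,(768,576),interpolation=cv2.INTER_CUBIC))
cv2.imwrite("pics/crop0.png",cv2.resize(a[140:340,310:450],(560,600)[::1] if 0 else (420,600),interpolation=cv2.INTER_CUBIC))
E
```

```text
(no output)
```

View pics/top0b.png

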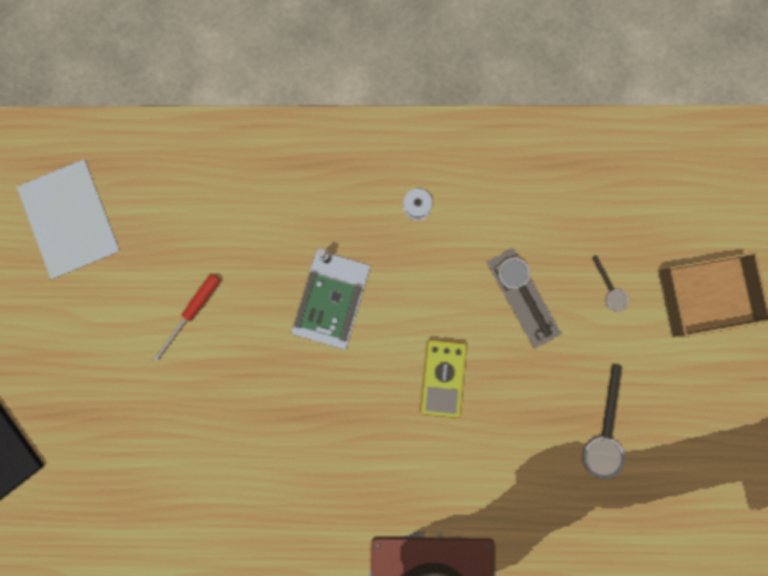

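View pics/crop0.png

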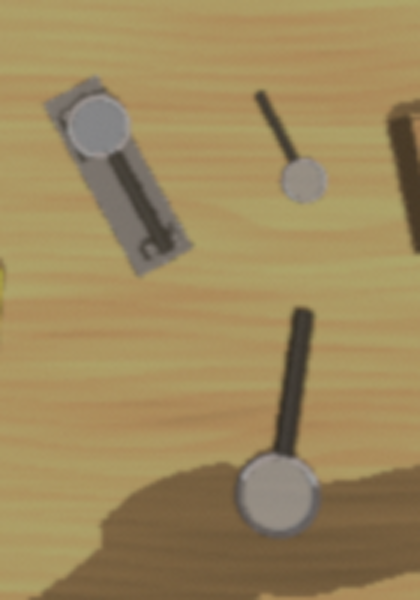

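Candidates (original top pixels): the loupe on the grey rest (lens 343,181; handle 357,206), a small one lying on the bench (411,199) and a large one (402,305). The one on the grey rest is middle-sized, and it is the only one lying on a rest, so it is the one meant. The crop confirms this. The chip is at about (224,198) and the pin is up-left of the board at about (218,170).

```bash
python3 - <<'E'
from h import *
d=np.load("d0.npz")
L=at_z("top",(342.7,181.7),.036);E=at_z("top",(366,221.7),.040)
dr=(L-E)[:2];yaw=np.degrees(np.arctan2(dr[1],dr[0]));u=dr/np.linalg.norm(dr)
print("lens",L,"end",E,np.linalg.norm(dr),"yaw",yaw,"grip",L[:2]-.08*u)
for c,k,px in(("top","da",(213,167)),("side","db",(215.2,202.6))):
    D=d[k];x,y=map(int,px)
    # highest points around the pin
    pts=[world(c,(i,j),D[j,i]) for j in range(y-14,y+15) for i in range(x-14,x+15) if D[j,i]>0]
    P=np.array(pts);P=P[P[:,2]>.06];o=np.argsort(-P[:,2])[:25];print(c,len(P),np.round(P[o],3).tolist())
s=get_state();R=np.array(s["eef_rot"])
t=np.r_[L[:2]-.08*u+(-.0)*u,.24];print("shift cm",100*R.T@(t-s["eef_pos"]))
E
```

```text
lens [ 0.6130652  -0.15262499  0.036     ] end [ 0.5006409  -0.21566326  0.04      ] 0.12889160828912524 yaw 29.280114568147486 grip [ 0.54328607 -0.19175137]
top 57 [[0.638, 0.209, 0.11], [0.636, 0.209, 0.11], [0.647, 0.209, 0.11], [0.644, 0.212, 0.11], [0.639, 0.203, 0.109], [0.644, 0.198, 0.109], [0.639, 0.198, 0.108], [0.636, 0.204, 0.108], [0.641, 0.204, 0.108], [0.644, 0.204, 0.107], [0.641, 0.212, 0.107], [0.639, 0.201, 0.107], [0.644, 0.201, 0.107], [0.65, 0.207, 0.107], [0.642, 0.209, 0.106], [0.639, 0.212, 0.106], [0.642, 0.199, 0.105], [0.647, 0.201, 0.105], [0.642, 0.201, 0.105], [0.636, 0.207, 0.104], [0.647, 0.207, 0.104], [0.642, 0.207, 0.104], [0.637, 0.201, 0.104], [0.65, 0.204, 0.103], [0.645, 0.207, 0.103]]
side 64 [[0.641, 0.213, 0.109], [0.645, 0.21, 0.108], [0.636, 0.206, 0.108], [0.637, 0.201, 0.108], [0.642, 0.205, 0.107], [0.641, 0.214, 0.105], [0.642, 0.209, 0.105], [0.641, 0.202, 0.105], [0.644, 0.199, 0.105], [0.646, 0.202, 0.105], [0.636, 0.202, 0.105], [0.632, 0.209, 0.105], [0.637, 0.209, 0.105], [0.645, 0.206, 0.104], [0.634, 0.211, 0.104], [0.636, 0.206, 0.104], [0.634, 0.204, 0.103], [0.642, 0.205, 0.102], [0.641, 0.21, 0.102], [0.639, 0.212, 0.1], [0.639, 0.208, 0.092], [0.637, 0.206, 0.092], [0.636, 0.207, 0.089], [0.639, 0.209, 0.088], [0.639, 0.209, 0.084]]
shift cm [ 48.56492716 -33.99868275   5.22326571]
```

```bash
python3 -m creep '{"xyz":[[4,-2.8,0],[8,-5.6,0],[12,-8.4,0],[16,-11.2,0],[20,-14,0],[24,-16.8,0.5],[28,-19.6,1],[32,-22.4,1.5],[36,-25.2,2],[40,-28,3]],"delta_rot":[[0,0,0],[0,0,-2],[0,0,-4],[0,0,-6],[0,0,-8],[0,0,-10],[0,0,-12],[0,0,-14],[0,0,-16],[0,0,-16]],"fingers":[0,0,0,0,0,0,0,0,0,0]}'
python3 - <<'E'
from h import *
s=get_state();R=np.array(s["eef_rot"]);print("shift",100*R.T@(np.array([.543,-.192,.24])-s["eef_pos"]),s["joint_pos"])
E
```

```text
t: 1.5
eef_pos: [0.4748, -0.2682, 0.263]
eef_rot: [[0.873, 0.487, 0.002], [0.487, -0.873, -0.001], [0.001, 0.002, -1.0]]
force: [0.7, -1.1, 0.5]
grip_width: 0.0869
grasp_force: 0.0
shift [ 9.66496024 -3.33238502  2.30708453] [ 41.63619727   9.0618608  -18.63707224 100.19454495   3.07255686
  71.12203129 -38.6070078 ]
```

```bash
python3 -m creep '{"xyz":[[4,-1.4,1],[8,-2.8,2],[9.7,-3.3,2.3],[9.7,-3.3,2.3],[9.7,-3.3,2.3]],"delta_rot":[[0,0,0],[0,0,0],[0,0,0],[0,0,0],[0,0,0]],"fingers":[0,0,0,0,0]}'
python3 - <<'E'
from h import *
s=get_state()
a,d=snapshot("wrist");np.savez("d1.npz",a=a,d=d);cv2.imwrite("pics/wrist1.png",a)
m=camera_model("wrist");print(np.round(m["origin"],3),np.round(m["attitude"],2).tolist(),np.round(m["mtx"],0).tolist())
for n in("loupe_grip","loupe_lens"):
    for r in pinpoint(n,"wrist"):print(n,round(r["score"],2),np.round(r["pixel"],1),np.round(at_z("wrist",r["pixel"],.036),4))
E
```

```text
t: 2.0
eef_pos: [0.542, -0.1939, 0.2392]
eef_rot: [[0.874, 0.487, -0.0], [0.487, -0.874, -0.0], [-0.0, -0.0, -1.0]]
force: [0.1, -1.4, -0.1]
grip_width: 0.0871
grasp_force: 0.0
[ 0.614 -0.154  0.331] [[0.49, -0.83, -0.26], [-0.87, -0.46, -0.15], [0.0, 0.3, -0.95]] [[289.0, 0.0, 256.0], [0.0, 289.0, 193.0], [0.0, 0.0, 1.0]]
loupe_grip 0.87 [249.9 184.2] [ 0.5378 -0.1895  0.036 ]
loupe_grip 0.8 [383.6 176.6] [ 0.6136 -0.3089  0.036 ]
loupe_grip 0.74 [288.5 330.8] [ 0.3926 -0.3246  0.036 ]
loupe_lens 0.86 [378.2 224.7] [ 0.566  -0.3369  0.036 ]
loupe_lens 0.56 [252.9 102.5] [ 0.612  -0.1524  0.036 ]
```

View pics/wrist1.png

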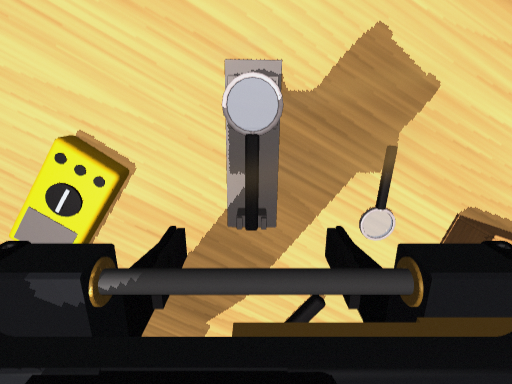

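The wrist view shows the loupe on its rest: lens centre about (253,103), handle straight down to its end at about (252,228). The look-alikes are to the right and below, out of the fingers' way.

```bash
python3 - <<'E'
from h import *
d=np.load("d1.npz");a=d["a"]
g=cv2.cvtColor(a,cv2.COLOR_BGR2GRAY)
pts=[]
for r in range(145,205):
    row=np.where(g[r,235:270]<55)[0]
    if len(row)>4: pts.append(at_z("wrist",(235+row.mean(),r),.042)[:2])
P=np.array(pts);print(len(P),P[0],P[-1])
vx,vy,x0,y0=cv2.fitLine(P.astype(np.float32),cv2.DIST_HUBER,0,.01,.01).ravel()
u=np.array([vx,vy]);u*=np.sign(u[0]);yaw=np.degrees(np.arctan2(u[1],u[0]))
L=at_z("wrist",(252.7,103),.039)[:2];E=at_z("wrist",(252,229),.038)[:2]
c=np.array([x0,y0]);s_=(L-c)@u; lax=c+u*s_
print("yaw",yaw,"lens",L,"on axis",lax,"end",E,np.linalg.norm(lax-E))
G=lax-.08*u; T=np.r_[G+.010*u,.036+pinch_z]
s=get_state();R=np.array(s["eef_rot"]);print("grip",G,"target",T,"shift",100*R.T@(T-s["eef_pos"]),"tool yaw",np.degrees(np.arctan2(R[1,0],R[0,0])))
E
```

```text
60 [ 0.57586059 -0.17077724] [ 0.52072828 -0.20043067]
yaw 28.57604 lens [ 0.61153219 -0.15247867] on axis [ 0.61110293 -0.15169057] end [ 0.49415009 -0.21620086] 0.13356475238773802
grip [ 0.54084828 -0.18995654] target [ 0.54963011 -0.1851733   0.087     ] shift [ 1.19142354 -0.48475797 15.25715167] tool yaw 28.98089039467836
```

```bash
python3 -m creep '{"xyz":[[1.2,-0.4,3],[1.2,-0.5,6],[1.2,-0.5,9],[1.2,-0.5,12],[1.2,-0.5,14],[1.2,-0.5,15.2],[1.2,-0.5,15.2],[1.2,-0.5,15.2]],"delta_rot":[[0,0,0],[0,0,0],[0,0,0],[0,0,0],[0,0,0],[0,0,0],[0,0,0],[0,0,0]],"fingers":[0,0,0,0,0,0,0,0]}'
python3 -m creep '{"xyz":[[0,0,0],[0,0,0],[0,0,0],[0,0,0],[0,0,0],[0,0,0],[0,0,0],[0,0,0],[0,0,0],[0,0,0]],"delta_rot":[[0,0,0],[0,0,0],[0,0,0],[0,0,0],[0,0,0],[0,0,0],[0,0,0],[0,0,0],[0,0,0],[0,0,0]],"fingers":[120,160,200,230,255,255,255,255,255,255]}' 35
```

```text
t: 2.95
eef_pos: [0.5506, -0.184, 0.0882]
eef_rot: [[0.874, 0.486, 0.001], [0.486, -0.874, -0.0], [0.001, 0.001, -1.0]]
force: [-0.2, -1.0, 0.4]
grip_width: 0.087
grasp_force: 0.0
t: 3.95
eef_pos: [0.5502, -0.1834, 0.0872]
eef_rot: [[0.874, 0.486, -0.0], [0.486, -0.874, 0.0], [0.0, -0.0, -1.0]]
force: [-0.5, -0.7, -0.5]
grip_width: 0.0146
grasp_force: 0.4
```

```bash
python3 -m creep '{"xyz":[[0,0,0],[0,0,0],[0,0,0],[0,0,-0.5],[0,0,-1],[0,0,-2],[0,0,-4],[0,0,-6],[0,0,-8],[0,0,-8]],"delta_rot":[[0,0,0],[0,0,0],[0,0,0],[0,0,0],[0,0,0],[0,0,0],[0,0,0],[0,0,0],[0,0,0],[0,0,0]],"fingers":[255,255,255,255,255,255,255,255,255,255]}' 35
python3 -m creep '{"xyz":[[0,0,-2],[0,0,-4],[0,0,-6],[0,0,-8],[0,0,-8],[0,0,-8]],"delta_rot":[[0,0,0],[0,0,0],[0,0,0],[0,0,0],[0,0,0],[0,0,0]],"fingers":[255,255,255,255,255,255]}'
python3 - <<'E'
from h import *
a,d=snapshot("wrist");np.savez("d2.npz",a=a,d=d);cv2.imwrite("pics/wrist2.png",a)
s=get_state();R=np.array(s["eef_rot"]);p=np.array(s["eef_pos"])
print(s["grasp_force"],s["force"],s["wrist_torque"],s["joint_pos"])
for n in("loupe_grip","loupe_lens"):
    for r in pinpoint(n,"wrist"):print(n,round(r["score"],2),np.round(r["pixel"],1),np.round(at_z("wrist",r["pixel"],p[2]-pinch_z),4))
# tip of loupe rim (depth) along the lens
ys,xs=np.mgrid[30:130:2,180:330:2]
P=np.array([world("wrist",(x,y),d[y,x]) for x,y in zip(xs.ravel(),ys.ravel()) if d[y,x]>0])
Q=(P-p)@R; Q=Q[(P[:,2]>.15)]
print(len(Q),Q.min(0),Q.max(0),np.median(Q,0)); 
A=np.c_[Q[:,:2],np.ones(len(Q))];c=np.linalg.lstsq(A,Q[:,2],rcond=None)[0];print("plane z=",c)
E
```

```text
t: 4.95
eef_pos: [0.5519, -0.1838, 0.171]
eef_rot: [[0.874, 0.486, 0.005], [0.486, -0.874, -0.002], [0.004, 0.004, -1.0]]
force: [-0.1, 0.5, -0.1]
grip_width: 0.0135
grasp_force: 35.0
t: 5.55
eef_pos: [0.5501, -0.1834, 0.2468]
eef_rot: [[0.874, 0.486, -0.0], [0.486, -0.874, -0.0], [-0.0, -0.0, -1.0]]
force: [-0.1, -0.7, -1.4]
grip_width: 0.0135
grasp_force: 35.0
34.99987570568919 [-1.07025874 -0.74397914 -0.62109111] [-0.01831398  0.00312405 -0.03802086] [ 33.36020522  14.24328367 -22.59367391  96.52708416   5.7515082
  70.45162104 -51.43850058]
loupe_grip 0.97 [387.  185.3] [ 0.6188 -0.2213  0.1951]
loupe_grip 0.6 [254.9 276.7] [ 0.5382 -0.1884  0.1951]
loupe_lens 0.95 [255.1 132.4] [ 0.6091 -0.149   0.1951]
loupe_lens 0.7 [377.6 230.4] [ 0.5958 -0.2322  0.1951]Traceback (most recent call last):
  File "<stdin>", line 9, in <module>
  File "h.py", line 4, in world
    m=camera_model(cam);K=np.array(m["mtx"]);R=np.array(m["attitude"]);o=np.array(m["origin"])
ValueError: time passes only in moves, steps and waits
```

View pics/wrist2.png

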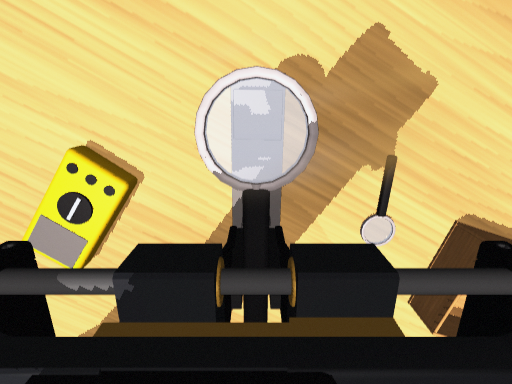

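The loupe is held, with the lens rim centred at about (256,129) and the handle between the fingers. Next I measure tilt and lens position from the depth of the rim.

```bash
cat >> h.py <<'E'
def cloud(cam,D,x0,x1,y0,y1):
    m=camera_model(cam);K=np.array(m["mtx"]);R=np.array(m["attitude"]);o=np.array(m["origin"])
    ys,xs=np.mgrid[y0:y1,x0:x1];ys=ys.ravel();xs=xs.ravel();z=D[ys,xs]
    k=z>0;r=np.c_[xs,ys,np.ones(len(xs))][k]@np.linalg.inv(K).T*z[k,None]
    return o+r@R.T
E
python3 - <<'E'
from h import *
d=np.load("d2.npz")["d"];s=get_state();R=np.array(s["eef_rot"]);p=np.array(s["eef_pos"])
P=cloud("wrist",d,185,330,55,188);Q=(P-p)@R
Q=Q[(P[:,2]>.16)&(Q[:,0]>.03)]
print(len(Q),np.round(Q.min(0),4),np.round(Q.max(0),4),np.round(np.median(Q,0),4))
A=np.c_[Q[:,:2],np.ones(len(Q))];k=np.ones(len(Q),bool)
for _ in range(4):
    c=np.linalg.lstsq(A[k],Q[k,2],rcond=None)[0];e=Q[:,2]-A@c;k=abs(e)<2.5*e[k].std()
print("plane",c,k.sum(),e[k].std(),"slopes deg",np.degrees(c[:2]))
(cx,cy),r=cv2.minEnclosingCircle(Q[k][:,:2].astype(np.float32));print("circle",cx,cy,r,"z at centre",c@[cx,cy,1])
r_=np.hypot(Q[:,0]-cx,Q[:,1]-cy);rim=r_>.025;print(rim.sum(),(~rim).sum())
E
```

```text
12035 [ 0.0417 -0.0304  0.0453] [0.0983 0.0296 0.0517] [ 0.0705 -0.0005  0.0492]
plane [-0.00221246 -0.00033296  0.04922693] 11897 0.0009992167204286877 slopes deg [-0.12676447 -0.01907734]
circle 0.06854373216629028 -0.0003838577540591359 0.030126294121146202 z at centre 0.04907540884663842
3373 8662
```

```bash
python3 -m creep '{"xyz":[[0.5,-1,-1],[1.5,-3.5,-2],[2.7,-6,-3],[4,-9,-4],[5.4,-12,-4.3],[6.8,-15,-4.3],[8.2,-18,-4.3],[9.4,-21,-4.3],[10.4,-23,-4.3],[10.9,-24,-4.3]],"delta_rot":[[0,0,1],[0,0,2],[0,0,4],[0,0,6],[0,0,8],[0,0,10],[0,0,12],[0,0,14],[0,0,15],[0,0,15]],"fingers":[255,255,255,255,255,255,255,255,255,255]}'
python3 -m creep '{"xyz":[[0,0,0],[0,0,0],[0,0,0]],"delta_rot":[[0,0,0],[0,0,0],[0,0,0]],"fingers":[255,255,255]}'
python3 - <<'E'
from h import *
a,d=snapshot("wrist");np.savez("d3.npz",a=a,d=d);cv2.imwrite("pics/wrist3.png",a)
for n,z in(("chip",.028),("pin_top",.106),("loupe_lens",.238)):
    for r in pinpoint(n,"wrist"):
        px=r["pixel"];print(n,round(r["score"],2),np.round(px,1),np.round(at_z("wrist",px,z),4),"depth pt",np.round(world("wrist",px,d[int(px[1]),int(px[0])]),4))
s=get_state();print(s["eef_pos"],s["joint_pos"])
E
```

```text
t: 6.7
eef_pos: [0.5281, 0.0817, 0.2896]
eef_rot: [[0.969, 0.246, -0.001], [0.246, -0.969, 0.001], [-0.001, -0.001, -1.0]]
force: [0.3, -0.6, -0.7]
grip_width: 0.0131
grasp_force: 35.0
t: 7.0
eef_pos: [0.529, 0.0775, 0.29]
eef_rot: [[0.97, 0.242, -0.0], [0.242, -0.97, -0.0], [-0.001, 0.0, -1.0]]
force: [0.1, -0.9, -0.3]
grip_width: 0.0138
grasp_force: 35.0
chip 0.95 [178.5 121.9] [0.5647 0.1822 0.028 ] depth pt [0.5648 0.1819 0.0291]
pin_top 0.58 [141.6  30.4] [0.6418 0.2071 0.106 ] depth pt [0.6417 0.2069 0.1066]
loupe_lens 0.7 [256.6 131.1] [0.5957 0.0953 0.238 ] depth pt [0.5959 0.0954 0.2398]
[0.52884975 0.07845058 0.29022841] [ 16.27986267   8.08704942 -32.1562575   98.78939097   4.46355227
  74.40118577 -92.78410912]
```

View pics/wrist3.png

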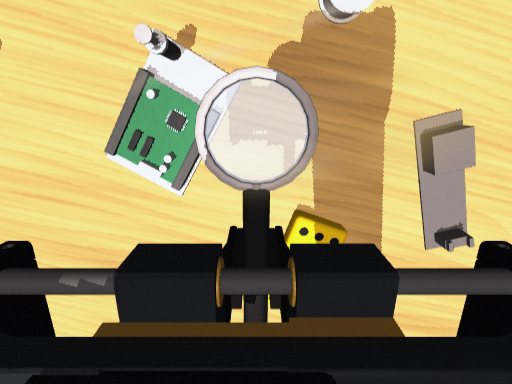

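The view shows the square chip at about (177,121), unobstructed, and the flat pin top at about (143,33). The lens is at (257,130), clear of everything. I now compute the pin height relative to the lens with the same camera, and the shift.

```bash
python3 - <<'E'
from h import *
f=np.load("d3.npz");d=f["d"];s=get_state();R=np.array(s["eef_rot"]);p=np.array(s["eef_pos"])
P=cloud("wrist",d,128,160,20,50);P=P[P[:,2]>.09];print(len(P),np.percentile(P[:,2],[5,25,50,75,95]))
T=P[abs(P[:,2]-np.median(P[:,2]))<.004];print("pin top",np.median(T,0),np.ptp(T,axis=0))
C=cloud("wrist",d,173,182,117,126);print("chip",np.median(C,0))
P=cloud("wrist",d,185,330,55,188);P=P[P[:,2]>.2];Q=(P-p)@R;Q=Q[Q[:,0]>.035]
(cx,cy),r=cv2.minEnclosingCircle(Q[abs(Q[:,2]-np.median(Q[:,2]))<.004][:,:2].astype(np.float32))
print("lens tool",cx,cy,r,np.median(Q[:,2]))
rim=Q[np.hypot(Q[:,0]-cx,Q[:,1]-cy)>.0265];print("rim z",np.median(rim[:,2]),len(rim))
lens=p+R@[.0695,cy,.0515]
zt=np.median(T[:,2]);t=np.array([.5645,.182,zt]);print("lens",lens,"shift cm",100*R.T@(t-lens))
E
```

```text
308 [0.10404303 0.10514672 0.10569486 0.10630217 0.10687923]
pin top [0.63943613 0.20624603 0.10570425] [0.01531031 0.01560318 0.00486257]
chip [0.56512067 0.18467938 0.02811343]
lens tool 0.06830647587776184 -0.0003200004866812378 0.030140003189444542 0.04921647686248578
rim z 0.04767586731504815 2146
lens [0.59619365 0.09561354 0.23872273] shift cm [-0.97824381 -9.15060016 13.301121  ]
```

```bash
python3 -m creep '{"xyz":[[-0.2,-1.5,0],[-0.4,-3.5,0],[-0.6,-5.5,0],[-0.8,-7.5,0],[-0.9,-8.8,0],[-0.9,-9.3,0.5],[-0.9,-9.3,2],[-0.9,-9.3,4],[-0.9,-9.3,6],[-0.9,-9.3,7]],"delta_rot":[[0,0,0],[0,0,0],[0,0,0],[0,0,0],[0,0,0],[0,0,0],[0,0,0],[0,0,0],[0,0,0],[0,0,0]],"fingers":[255,255,255,255,255,255,255,255,255,255]}'
python3 -m creep '{"xyz":[[0,0,1],[0,0,2.2],[0,0,3.4],[0,0,4.6],[0,0,5.5],[0,0,6.1],[0,0,6.3],[0,0,6.3],[0,0,6.3],[0,0,6.3]],"delta_rot":[[0,0,0],[0,0,0],[0,0,0],[0,0,0],[0,0,0],[0,0,0],[0,0,0],[0,0,0],[0,0,0],[0,0,0]],"fingers":[255,255,255,255,255,255,255,255,255,255]}'
python3 - <<'E'
from h import *
a,d=snapshot("wrist");cv2.imwrite("pics/wrist4.png",a)
s=get_state();R=np.array(s["eef_rot"]);p=np.array(s["eef_pos"])
P=cloud("wrist",d,185,330,55,188);Q=(P-p)@R;k=(Q[:,0]>.035)&(abs(Q[:,2]-.049)<.005);Q=Q[k]
(cx,cy),r=cv2.minEnclosingCircle(Q[:,:2].astype(np.float32))
rim=Q[np.hypot(Q[:,0]-cx,Q[:,1]-cy)>.0265];A=np.c_[Q[:,:2],np.ones(len(Q))]
print("circle",cx,cy,r,"rim",np.median(rim[:,2]),"tilt",np.degrees(np.linalg.lstsq(A,Q[:,2],rcond=None)[0][:2]))
print("lens",p+R@[.069,cy,.0516],s["grasp_force"],s["force"])
for r in pinpoint("chip","wrist"):print(r["score"],r["pixel"],at_z("wrist",r["pixel"],.028))
t,dt=snapshot("top");D=cloud("top",dt,205,222,155,180)
D=D[D[:,2]>.085];print("pin top cam",len(D),np.median(D,0) if len(D) else 0)
cv2.imwrite("pics/top4.png",cv2.resize(t[130:250,150:310],(640,480),interpolation=cv2.INTER_CUBIC))
E
```

```text
t: 8.2
eef_pos: [0.4967, 0.1657, 0.2174]
eef_rot: [[0.97, 0.242, -0.003], [0.242, -0.97, -0.001], [-0.003, 0.0, -1.0]]
force: [-0.5, -0.5, -0.3]
grip_width: 0.0131
grasp_force: 35.0
t: 9.2
eef_pos: [0.4976, 0.1674, 0.1578]
eef_rot: [[0.97, 0.244, 0.001], [0.244, -0.97, 0.0], [0.001, 0.0, -1.0]]
force: [-0.3, -0.7, -1.3]
grip_width: 0.0136
grasp_force: 35.0
circle 0.06832805275917053 -0.0003794115618802607 0.02996874414384365 rim 0.04767118861619696 tilt [-0.19876975 -0.05814975]
lens [0.56440802 0.18461583 0.10615722] 34.99983882531524 [ 0.01941071 -0.11932025 -0.86390781]
pin top cam 28 [0.64184155 0.2051874  0.10648233]
```

View pics/wrist4.png

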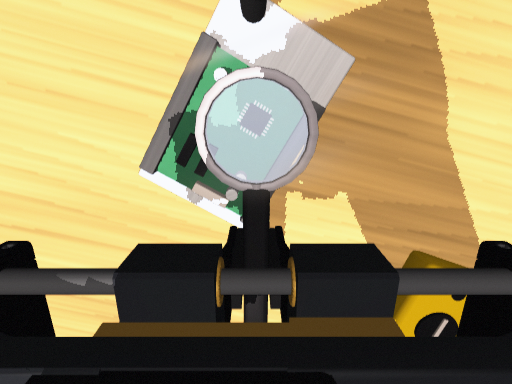

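The chip shows through the glass at about (255,119), and the lens rim is centred at (256,129). I hold still for 2 s and cross-check the chip position.

```bash
for i in 1 2; do python3 -m creep '{"xyz":[[0,0,0],[0,0,0],[0,0,0],[0,0,0],[0,0,0],[0,0,0],[0,0,0],[0,0,0],[0,0,0],[0,0,0]],"delta_rot":[[0,0,0],[0,0,0],[0,0,0],[0,0,0],[0,0,0],[0,0,0],[0,0,0],[0,0,0],[0,0,0],[0,0,0]],"fingers":[255,255,255,255,255,255,255,255,255,255]}'; done
python3 - <<'E'
from h import *
s=get_state();R=np.array(s["eef_rot"]);p=np.array(s["eef_pos"])
print("chip",at_z("wrist",(255,119),.028),"lens",p+R@[.069,-.0004,.0516],np.abs(s["qd"]).max())
E
```

```text
t: 10.35
eef_pos: [0.4973, 0.1673, 0.1573]
eef_rot: [[0.97, 0.244, -0.0], [0.244, -0.97, 0.0], [-0.0, -0.0, -1.0]]
force: [0.1, -0.4, -0.3]
grip_width: 0.0135
grasp_force: 35.0
t: 11.35
eef_pos: [0.4973, 0.1673, 0.1573]
eef_rot: [[0.97, 0.244, -0.0], [0.244, -0.97, 0.0], [0.0, -0.0, -1.0]]
force: [-0.1, 0.6, -0.5]
grip_width: 0.0134
grasp_force: 35.0
chip [0.56552213 0.18553401 0.028     ] lens [0.56415557 0.18452973 0.10566908] 0.13184495769319796
```

The lens is within about 2 mm of the chip seen from above, at the pin's height, level and still.

```bash
python3 -c "
from station import *
print(hand_in())"
```

```text
the job is handed in; nothing more can be done
None
```

I handed the job in with the loupe still gripped over the square chip: by my measurements the lens is about 2 mm off the chip's centre, level with the pin top (106 mm) and still; the verdict was not shown.

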